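Wind the bench valve spring compressor down one turn

TASK

Wind the valve spring compressor down by exactly one full turn of its handwheel, clockwise seen from above, to take the valve spring down one thread pitch: push the wheel round by the upright handle on its rim with the fingertips or the outside of the fingers, without gripping the handle, and stop with the handle back where it began. Push gently, let go, and leave all the loose parts on the bench as they lie.

Things in the scene. Friction and masses are not known exactly. Their poses are not given: they have to be found in the camera images.
- compressor: blue steel bench valve spring compressor, fixed to the bench: base plate 200 x 220 x 14 mm with a cylinder head strapped to it, two columns 22 mm thick at 85 mm either side of the middle (its y axis) and a crossbeam (46 x 215 mm) whose top is 157 mm (column nuts 167 mm) above the bench. An upright screw through the beam's centre carries a handwheel on top and presses the valve spring below. Origin: underside of the base plate, on the screw's axis; z up
- wheel_hub (a point): centre of the handwheel, on its upright turning axis, in the mid-plane of the rim, about 186 mm above the bench (up to 2 mm higher or lower with the start). Dark steel wheel, 162 mm over the rim; rim a round bar 18 mm thick; three spokes; the hub and its nut reach 18 mm above this point. The whole wheel goes down 4 mm with each clockwise turn
- handle: black upright handle on the rim of the handwheel, over the end of one spoke: a cylinder 26 mm across and 70 mm tall that revolves freely on its own pin. Origin: centre of its lower end, 15 mm above wheel_hub and 72 mm out from the wheel's axis (the boss it stands on is as wide as the handle and joins it to the rim)
- wheel (a joint): turn of the handwheel in rad, growing clockwise seen from above (as the screw goes down); at 0 the handle stands on the compressor's -x side; it starts anywhere between -2.5 and 2.5. The screw is self-locking: the wheel needs about 2 to 4 N at the handle to turn either way and stays where it is left
- filter_cover: loose bystander: red plastic air filter cover held on its black housing by a steel wire spring clip, 125 x 95 x 54; origin under its centre (mm)
- boot: loose bystander: black rubber spark plug boot lying down, about 62 x 48 x 25; origin underneath it (mm)
- gasket: loose bystander: flat copper-coloured cylinder head gasket, 100 x 88 x 3; origin under its centre (mm)
- drain_plug: loose bystander: brass drain plug on the compressor's base plate, standing on its hexagon head, 29 across, 30 tall; origin under its centre (mm)
- spark_plug: loose bystander: spark plug lying down, about 71 long, 21 across; origin under its hexagon (mm)
- socket: loose bystander: steel plug socket, a tube standing on end on the compressor's base plate, 29 across, 63 tall; origin under its centre (mm)
- dish: loose bystander: shallow round steel parts dish, 104 across, 26 tall; origin under its centre (mm)
- wrench: loose bystander: steel open-ended spanner lying flat, 160 long; origin under its middle (mm)

How it is judged:
By the outcome, as a careful person would: the job done as asked, in the order asked, and still so for the second after the job is handed in, with the robot touching nothing.
It also fails if it takes over 61 s, if anything falls off the work surface, if the arm or the gripper's body presses on something with over 40 N, if the wrist force passes 120 N, or if a joint passes its speed limit or range.

ROBOT

A 6-joint arm with a two-finger parallel gripper is mounted at the origin on the work surface. World frame = base frame: x ahead of the robot, y to its left, z up, the work surface at z = 0. Lengths are in mm, angles in rad, forces in N, time in s.
With the tool pointing down it reaches from about 350 to 975 mm from the base axis. Payload 7.1 kg.
Tool frame: the origin (TCP) lies midway between the tips of the shut fingers; the grasp point (between the pads) lies 19 mm behind it (ctrl.hold_point_z is the distance from the TCP to the grasp point, in mm); x points along the fingers, y is the direction in which the jaws open and shut, and the axes are right-handed (so a half turn about x gives the same grasp; the last joint's range is limited). The gripper opens to 88 mm and grips with 3 to 60 N. Pads are 20 mm wide; open, the fingers measure 115 mm over their backs; the gripper's body (75 mm by 178 mm) begins 61 mm behind the grasp point.
Start: joints at [1.122, 0.423, 1.63, -0, 1.089, -0.019], TCP at [260.398, 568.153, 222.675] pointing down, gripper open.
Joint ranges: [-3, 3], [-0.9, 2.11], [0.09, 2.58], [-1.31, 4.45], [0.11, 2.69], [-2.54, 2.54]. Speed limits (rad/s): [2.39, 2.39, 3.01, 3.14, 3.14, 3.14].

INTERFACE

Orientations are given as a rotation vector (axis times angle).
In Python, from workcell import ctrl, get_image, calibration gives the robot as it stands.
- The arm moves only by the tool move_arm, never from a script. Its argument "rows" is a list of rows, each a list of 5 numbers: the shift along the world's x, y, z in mm, then the turn about the world's z in rad, then the closure, from -1 (fully open) to 1 (shut). In form: [[tx, ty, tz, roll, jaw], ...]. A call has 1 to 12 rows; each row is the pose to reach, as a shift and turn from the pose measured when the call began; what a row does not reach only later rows make up. A row lasts 1/8 s, in which the tool goes at most 62.5 mm and 10.7 degrees, less where a joint would pass 70% of its speed; a pose out of reach is approached as far as the arm can. A call with a gripper value outside its range is refused whole. The fingers move at their own pace and stop on an object; the grip force is fixed at half the most. Time passes only in rows, so rows that repeat a pose let the fingers close. It gives the time, the measured TCP pose, the force and the opening at its end, in the units of the state.
- ctrl.get_obs(): the state, without advancing time (a new reading comes with each control period).
- get_image(name): name is "scene" or "top"; returns the picture (480x640x3 uint8, blue, green, red); there is no depth.
- calibration(name): a dict with "fx", "fy", "cx", "cy" (pixels), "D" ([k1, k2, p1, p2, k3] as OpenCV has them; the pictures are not rectified), "view" (4x4, takes a point from world to camera coordinates). Camera axes: x right, y up, looking along -z (the intrinsics and any distortion apply to the point x, -y, -z); pixel columns grow to the right and rows downward; lengths in mm; the calibration is good to about 2 mm. A picture is of the moment at which its call begins. calibration takes no time and is no camera call.
- ctrl.close_job(): hands the job in, once; it reports no verdict.
The state is a dict: "t": time; "qpos": joint angles; "qvel": joint speeds; "joint_torque": joint torques, N m; "ee_pos": TCP position; "orientation": TCP orientation; "ft_force": force on the tool from outside, world axes, zero at the start; "moment": the same for the moment, N m; "width": finger opening in mm.
Only numpy, scipy, OpenCV 4.12 (cv2) and the standard library are available. Lean on these libraries where they do the work, as an engineer would, in place of code of your own. Each camera call takes 0.05 s, during which the arm holds its last target.

## Working session

There is one attempt and no reset: what is moved stays moved. The work goes in short steps, Python scripts to look and compute and a tool call to move; the robot and the scene stay as the last step left them, time stands still between calls to the robot, and variables do not carry over. Pictures are saved under pics/ and viewed, and the job is handed in when it is done.

Besides the shell and the picture viewer there is one more tool, called after "Request:" in YAML: its name, and indented under it one key for each argument. move_arm: Moves the arm, as the interface text tells. Its arguments: {"type":"object","properties":{"rows":{"type":"array"}},"required":["rows"]}

```bash
ls; mkdir -p pics; python3 - <<'E'
from workcell import ctrl,get_image,calibration
import cv2
for n in("scene","top"):
    cv2.imwrite(f"pics/{n}0.png",get_image(n)); c=calibration(n); print(n,{k:(v if k!='view' else None) for k,v in c.items()}); print(c['view'])
print(ctrl.get_obs())
E
```

```text
pics
scene {'fx': 540.5009444878341, 'fy': 540.5009444878341, 'cx': 317.02303393121605, 'cy': 238.36363478272517, 'D': array([-0.15733496,  0.        ,  0.        ,  0.        ,  0.        ]), 'view': None}
[[-7.25343010e-01  6.88384227e-01  2.16176496e-03  3.95360858e+02]
 [-3.62116040e-01 -3.84224724e-01  8.49260464e-01  1.10138107e+02]
 [ 5.85448111e-01  6.15222332e-01  5.27969688e-01 -1.63061107e+03]
 [ 0.00000000e+00  0.00000000e+00  0.00000000e+00  1.00000000e+00]]
top {'fx': 551.2202011987506, 'fy': 551.2202011987506, 'cx': 323.63213891691527, 'cy': 242.0735284679336, 'D': array([-0.054319,  0.      ,  0.      ,  0.      ,  0.      ]), 'view': None}
[[-1.83791552e-02 -9.99716816e-01  1.51160103e-02  4.78996986e+01]
 [ 9.81785854e-01 -1.51859796e-02  1.89383005e-01 -6.19071819e+02]
 [-1.89099823e-01  1.83213848e-02  9.81786934e-01 -1.08860207e+03]
 [ 0.00000000e+00  0.00000000e+00  0.00000000e+00  1.00000000e+00]]
{'t': 0.1, 'qpos': array([ 1.12198945e+00,  4.23724751e-01,  1.63058051e+00,  3.56169221e-06,
        1.08863294e+00, -1.89853901e-02]), 'qvel': array([ 0.00110994, -0.00152037, -0.00332528, -0.00105255, -0.00049256,
       -0.00032136]), 'joint_torque': array([ 1.92078842e-04, -5.45613170e+01, -2.74324805e+01,  6.44267793e-02,
        1.86969806e-02, -8.06108255e-05]), 'ee_pos': array([260.19623334, 567.72059044, 222.01720509]), 'orientation': array([ 0.33609203,  1.54469666, -0.33816002]), 'ft_force': array([ 0.16411247,  0.09181287, -0.41457789]), 'moment': array([ 0.01246501,  0.02491484, -0.0029594 ]), 'width': 87.79055984558516}
```

View pics/scene0.png

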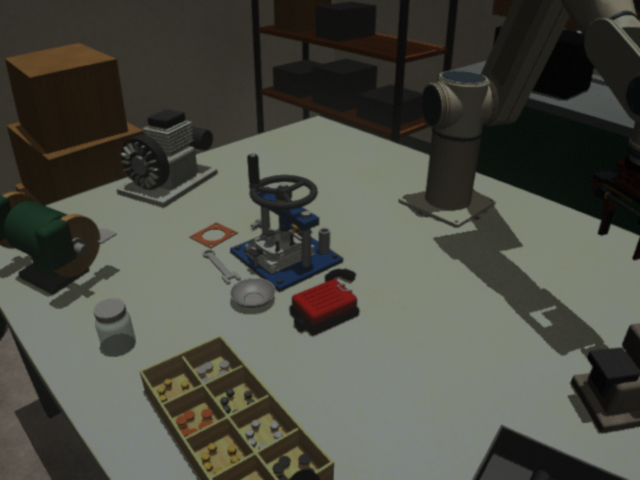

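View pics/top0.png

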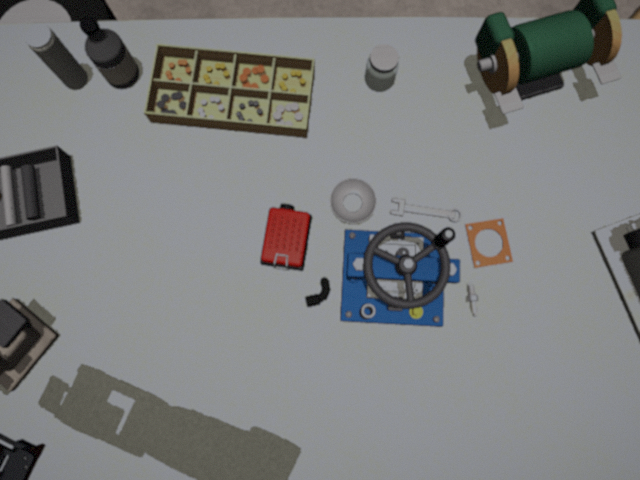

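```bash
cat > h.py <<'E'
import numpy as np, cv2
from workcell import ctrl,get_image,calibration
def proj(n,P):
    c=calibration(n);P=np.atleast_2d(np.array(P,float))
    q=(c['view']@np.c_[P,np.ones(len(P))].T).T[:,:3]*[1,-1,-1]
    K=np.array([[c['fx'],0,c['cx']],[0,c['fy'],c['cy']],[0,0,1]])
    return cv2.projectPoints(q,np.zeros(3),np.zeros(3),K,np.array(c['D']))[0][:,0]
def back(n,uv,z):
    c=calibration(n)
    K=np.array([[c['fx'],0,c['cx']],[0,c['fy'],c['cy']],[0,0,1]])
    p=cv2.undistortPoints(np.array([[uv]],float),K,np.array(c['D']))[0,0]
    R=c['view'][:3,:3];t=c['view'][:3,3]
    o=-R.T@t; d=R.T@np.array([p[0],-p[1],-1]); return o+d*(z-o[2])/d[2]
def crop(n,u,v,w,h,s,f,im=None):
    im=get_image(n) if im is None else im
    c=im[v:v+h,u:u+w]; c=cv2.resize(c,None,fx=s,fy=s,interpolation=cv2.INTER_CUBIC); 
    c=np.clip(c*1.6,0,255).astype(np.uint8)
    cv2.imwrite(f,c)
E
python3 - <<'E'
from h import *
crop("top",330,170,160,165,0+5-1.5,"pics/t1.png",cv2.imread("pics/top0.png"))
crop("scene",190,140,180,180,3.3,"pics/s1.png",cv2.imread("pics/scene0.png"))
E
```

```text
(no output)
```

View pics/t1.png

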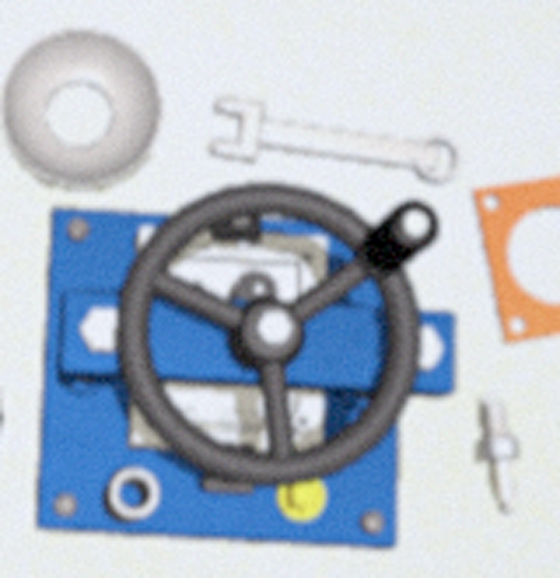

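View pics/s1.png

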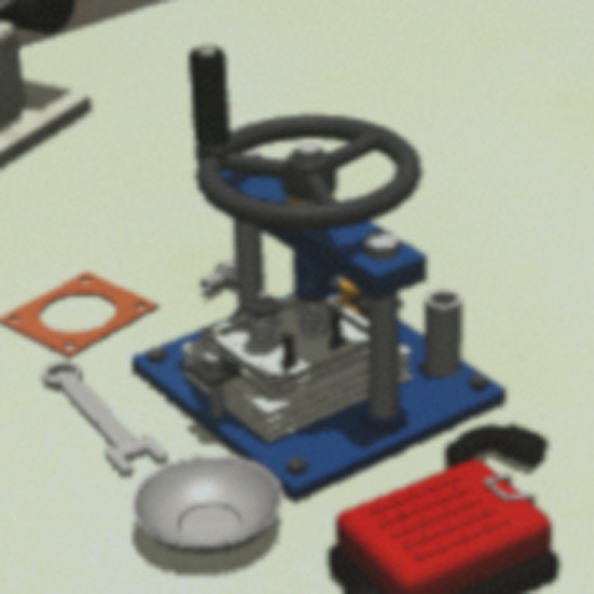

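```bash
python3 - <<'E'
from h import *
f=lambda x,y:(330+x/3.5,170+y/3.5)
hub=back("top",f(269,335),186); print("hub rim",hub)
print("hub nut",back("top",f(272,324),204))
h=back("top",f(418,222),271); print("handle top",h, np.hypot(*(h-hub)[:2]))
for p in [(53,209),(38,527),(398,545)]: print("corner",back("top",f(*p),14))
print("beam",back("top",f(62,290),157),back("top",f(455,313),157),back("top",f(455,395),157),back("top",f(60,378),157))
for p,z in [((78,108),26),((132,493),77),((302,497),44)]: print(p,back("top",f(*p),z))
# consistency scene
print(proj("scene",[hub,h,[*hub[:2],204]]))
g=lambda x,y:(190+x/3.3,140+y/3.3)
print("scene handle top px",g(207,50),"hubnut",g(311,152))
print(proj("top",[h,[*h[:2],201]]))
E
```

```text
hub rim [ 548.68120296 -112.37553981  186.        ]
hub nut [ 551.76132856 -111.12144916  204.        ]
handle top [ 590.61628943 -173.44982681  271.        ] 74.08522126654073
corner [655.07407645 -10.72331934  14.        ]
corner [459.21820037   3.3304207   14.        ]
corner [ 444.13482147 -214.40049808   14.        ]
beam [579.37128505  -5.99962358 157.        ] [ 563.25005231 -219.54768139  157.        ] [ 518.52464708 -216.67609068  157.        ] [531.48189033  -3.65718457 157.        ]
(78, 108) [716.48213906 -27.24116101  26.        ]
(132, 493) [474.52395599 -48.03539426  77.        ]
(302, 497) [ 472.38510593 -151.82661918   44.        ]
[[283.49017958 190.91854348]
 [251.68146086 155.29090163]
 [283.26895414 184.09483623]]
scene handle top px (252.72727272727275, 155.15151515151516) hubnut (284.24242424242425, 186.06060606060606)
[[449.42857143 233.42857143]
 [440.30610266 241.26090788]]
```

```bash
python3 - <<'E'
from h import *
from scipy.spatial.transform import Rotation as R
o=ctrl.get_obs(); M=R.from_rotvec(o['orientation']).as_matrix(); print(M.round(3)); 
print(o['ee_pos'], proj("scene",[o['ee_pos']]),proj("top",[o['ee_pos']]))
# refine hub by fitting rim dark pixels? project circle overlay
im=cv2.imread("pics/top0.png"); sc=cv2.imread("pics/scene0.png")
hub=np.array([549.7,-112.2,186]); a=np.linspace(0,2*np.pi,120)
big=cv2.resize(im[170:335,330:490],None,fx=4,fy=4,interpolation=cv2.INTER_CUBIC)
bs=cv2.resize(sc[140:320,190:370],None,fx=3.3,fy=3.3,interpolation=cv2.INTER_CUBIC)
th=np.radians(-56); hp=hub+[72*np.cos(th),72*np.sin(th),0]
for r,z,c in((81,0,hub),(63,0,hub),(13,85,hp),(13,20,hp)):
    P=c+np.c_[r*np.cos(a),r*np.sin(a),a*0+z]
    for u,v in proj("top",P): cv2.circle(big,(int((u+.5-330)*4),int((v+.5-170)*4)),1,(0,255,255),-1)
    for u,v in proj("scene",P): cv2.circle(bs,(int((u+.5-190)*3.3),int((v+.5-140)*3.3)),1,(0,255,255),-1)
cv2.imwrite("pics/ov.png",np.clip(big*1.5,0,255).astype(np.uint8)[:600]); cv2.imwrite("pics/ovs.png",np.clip(bs*1.5,0,255).astype(np.uint8)[:400])
E
```

```text
[[-0.001  0.417  0.909]
 [-0.001  0.909 -0.417]
 [-1.    -0.001 -0.   ]]
[260.19623334 567.72059044 222.01720509] [[618.87467929 245.26221805]] [[ 15.6873713  437.20486637]]
```

View pics/ov.png

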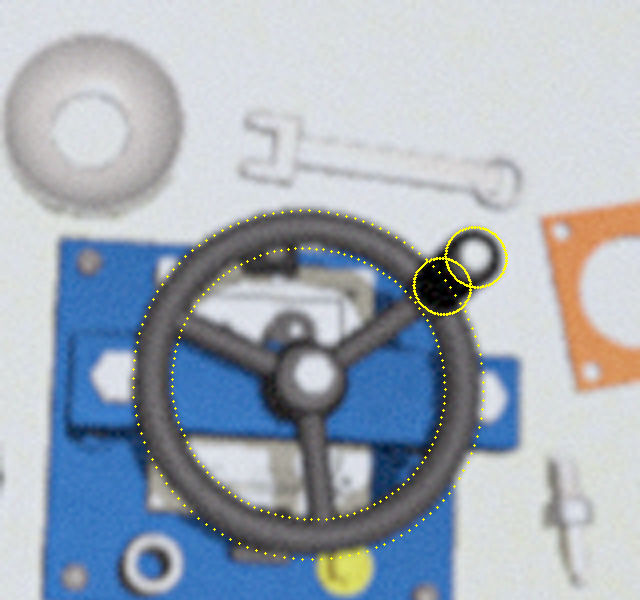

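View pics/ovs.png

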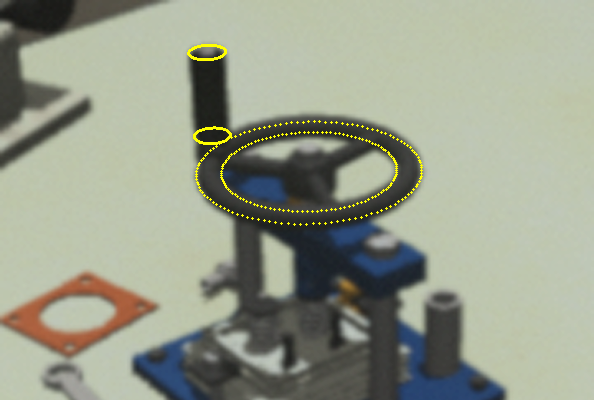

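Request:
move_arm:
  rows:
    - [0, 0, 50, 0, 1]
    - [0, 0, 108, 0, 1]
    - [30, -50, 108, -0.1, 1]
    - [60, -105, 108, -0.2, 1]
    - [90, -160, 108, -0.3, 1]
    - [115, -215, 108, -0.4, 1]
    - [145, -270, 108, -0.5, 1]
    - [175, -325, 108, -0.6, 1]
    - [205, -380, 108, -0.7, 1]
    - [235, -435, 108, -0.8, 1]
    - [265, -490, 108, -0.9, 1]
    - [290, -540, 108, -1.0, 1]

```text
t: 1.6
ee_pos: [550.8, 25.6, 329.8]
orientation: [1.107, 1.272, -1.109]
ft_force: [0.9, 0.3, -0.7]
width: 0.5
```

Request:
move_arm:
  rows:
    - [30, -55, 0, -0.07, 1]
    - [60, -110, 0, -0.14, 1]
    - [80.5, -160, 0, -0.14, 1]
    - [80.5, -169.5, 0, -0.14, 1]
    - [80.5, -169.5, 0, -0.14, 1]

```text
t: 2.22
ee_pos: [630.7, -144.1, 329.0]
orientation: [1.211, 1.21, -1.214]
ft_force: [0.4, 0.5, -0.3]
width: 0.8
```

```bash
python3 - <<'E'
from h import *
from scipy.spatial.transform import Rotation as R
o=ctrl.get_obs(); M=R.from_rotvec(o['orientation']).as_matrix(); print(M.round(3),o['ee_pos'],o['qpos'].round(2),o['ft_force']); 
im=get_image("scene"); cv2.imwrite("pics/s2.png",im); crop("scene",170,30,220,200,3,"pics/s2c.png",im)
print(proj("scene",[o['ee_pos']]))
E
```

```text
[[-0.003  1.    -0.004]
 [ 0.001 -0.004 -1.   ]
 [-1.    -0.003 -0.001]] [ 630.69329152 -144.09063195  329.02990597] [-0.24  0.36  1.47  0.    1.31 -0.24] [ 0.42831331  0.50282194 -0.29296777]
[[243.84472471 139.68347422]]
```

View pics/s2c.png

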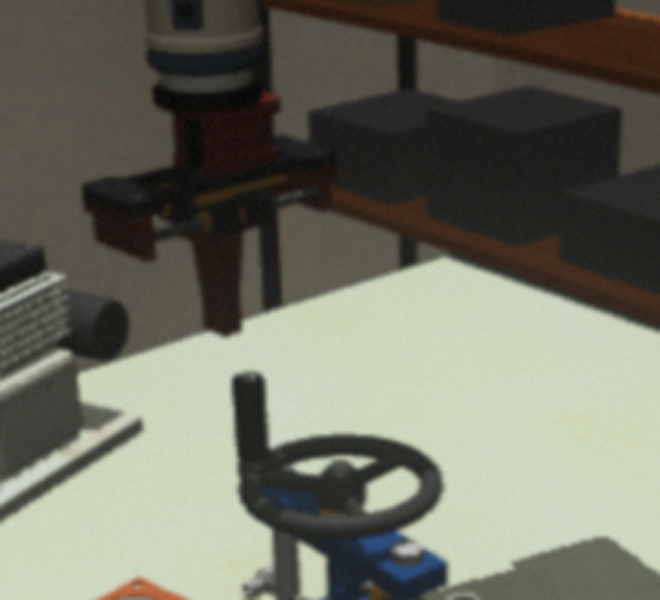

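```bash
cat >> h.py <<'E'
HUB=np.array([549.7,-112.2])
def cpos(phi,hx=13.5,hy=10.,R=72.,r=13.):
    from scipy.optimize import brentq
    p=HUB+R*np.array([np.cos(phi),np.sin(phi)]); t=np.array([np.sin(phi),-np.cos(phi)])
    def d(s):
        v=np.abs(t*s)-[hx,hy]; return np.hypot(*np.maximum(v,0))-r
    return p-t*brentq(d,12,60)
def phi_of(c,guess,**k):
    from scipy.optimize import minimize_scalar
    return minimize_scalar(lambda a:np.hypot(*(cpos(a,**k)-c)),bounds=(guess-.4,guess+.4),method='bounded').x
E
python3 - <<'E'
from h import *
print(cpos(np.radians(-56)))
o=ctrl.get_obs()['ee_pos']
for d in(-46,-50,-54,-56,-58,-60): print(d,(cpos(np.radians(d))-o[:2]).round(1))
E
```

```text
[ 614.63635614 -155.24756702]
-46 [-9.7 -0.3]
-50 [-11.9  -5.1]
-54 [-14.5  -9.8]
-56 [-16.  -12.1]
-58 [-17.6 -14.4]
-60 [-19.4 -16.6]
```

Request:
move_arm:
  rows:
    - [0, 0, -30, 0, 1]
    - [0, 0, -60, 0, 1]
    - [0, 0, -80, 0, 1]
    - [0, 0, -89, 0, 1]
    - [0, 0, -89, 0, 1]

```text
t: 2.9
ee_pos: [630.4, -142.1, 240.4]
orientation: [1.21, 1.212, -1.212]
ft_force: [-0.1, -0.0, 0.6]
width: 0.5
```

Request:
move_arm:
  rows:
    - [-6, -4, 0, 0, 1]
    - [-10, -8, 0, 0, 1]
    - [-13, -11, 0, 0, 1]
    - [-14.5, -12, 0, 0, 1]
    - [-14.5, -12, 0, 0, 1]

```text
t: 3.52
ee_pos: [615.8, -154.3, 240.5]
orientation: [1.21, 1.211, -1.212]
ft_force: [0.1, -1.2, -0.1]
width: 0.6
```

```bash
python3 - <<'E'
from h import *
o=ctrl.get_obs();print(o['ee_pos'],o['ft_force'])
im=get_image("scene"); crop("scene",200,60,150,150,4,"pics/s3c.png",im)
im=get_image("top"); crop("top",330,150,170,170,3.5,"pics/t3c.png",im)
E
```

```text
[ 615.84256221 -154.28371683  240.50381293] [ 0.10127304 -1.23092619 -0.14484923]
```

View pics/s3c.png

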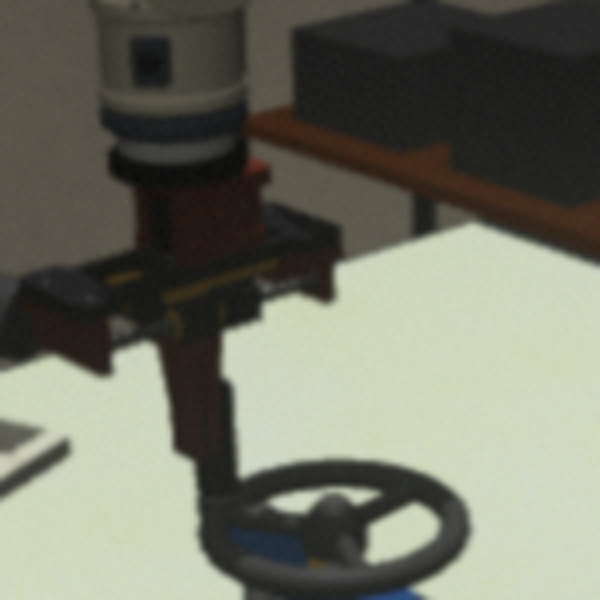

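View pics/t3c.png

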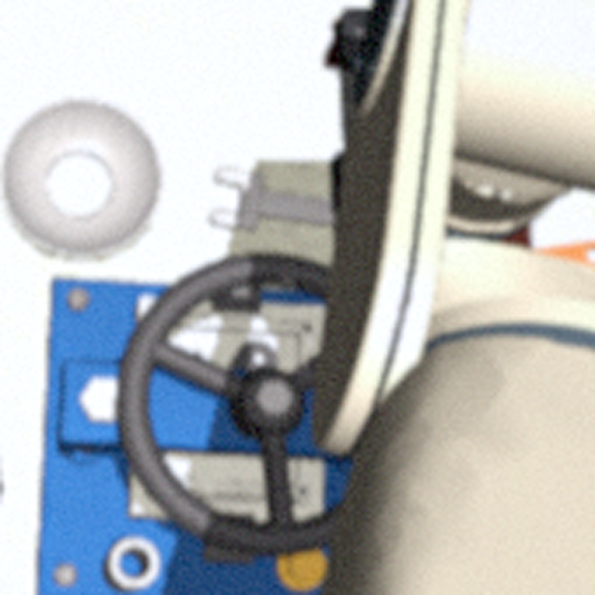

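```bash
cat > plan.py <<'E'
import sys
from h import *
a0,n,st=float(sys.argv[1]),int(sys.argv[2]),float(sys.argv[3])
ob=ctrl.get_obs();o=ob['ee_pos']; print(o.round(1),ob['ft_force'].round(1),ob['qpos'].round(2), "phi now",np.degrees(phi_of(o[:2],np.radians(a0))).round(1))
dz=240-4*(-56-(a0-n*st))/360-o[2]
print([[*[float(x) for x in (cpos(np.radians(a0-st*(i+1)))-o[:2]).round(0)],float(round(dz)),0,1] for i in range(n)])
E
python3 plan.py -56 12 4
```

```text
[ 616.  -154.1  240.4] [ 1.2 -0.3 -0.3] [-0.26  0.42  1.59  0.    1.13 -0.26] phi now -54.8
[[-5.0, -6.0, -1.0, 0, 1], [-9.0, -10.0, -1.0, 0, 1], [-13.0, -14.0, -1.0, 0, 1], [-18.0, -18.0, -1.0, 0, 1], [-22.0, -21.0, -1.0, 0, 1], [-27.0, -24.0, -1.0, 0, 1], [-32.0, -27.0, -1.0, 0, 1], [-37.0, -29.0, -1.0, 0, 1], [-42.0, -31.0, -1.0, 0, 1], [-47.0, -33.0, -1.0, 0, 1], [-52.0, -34.0, -1.0, 0, 1], [-57.0, -35.0, -1.0, 0, 1]]
```

Request:
move_arm:
  rows:
    - [-5, -6, -1, 0, 1]
    - [-9, -10, -1, 0, 1]
    - [-13, -14, -1, 0, 1]
    - [-18, -18, -1, 0, 1]
    - [-22, -21, -1, 0, 1]
    - [-27, -24, -1, 0, 1]
    - [-32, -27, -1, 0, 1]
    - [-37, -29, -1, 0, 1]
    - [-42, -31, -1, 0, 1]
    - [-47, -33, -1, 0, 1]
    - [-52, -34, -1, 0, 1]
    - [-57, -35, -1, 0, 1]

```text
t: 5.12
ee_pos: [558.6, -189.1, 239.3]
orientation: [1.21, 1.212, -1.212]
ft_force: [2.4, 0.2, -0.1]
width: 0.7
```

```bash
python3 plan.py -104 12 4;python3 - <<'E'
from h import *
im=get_image("top"); crop("top",330,150,170,170,3.5,"pics/t4c.png",im)
im=get_image("scene"); crop("scene",180,60,200,170,3.5,"pics/s4c.png",im)
E
```

```text
[ 558.6 -189.1  239.3] [ 2.4  0.2 -0.1] [-0.35  0.35  1.69  0.    1.1  -0.34] phi now -104.2
[[-5.0, -0.0, 0.0, 0, 1], [-9.0, -1.0, 0.0, 0, 1], [-14.0, -1.0, 0.0, 0, 1], [-19.0, -0.0, 0.0, 0, 1], [-25.0, 1.0, 0.0, 0, 1], [-30.0, 2.0, 0.0, 0, 1], [-35.0, 4.0, 0.0, 0, 1], [-40.0, 6.0, 0.0, 0, 1], [-46.0, 9.0, 0.0, 0, 1], [-51.0, 12.0, 0.0, 0, 1], [-56.0, 16.0, 0.0, 0, 1], [-60.0, 20.0, 0.0, 0, 1]]
```

View pics/t4c.png

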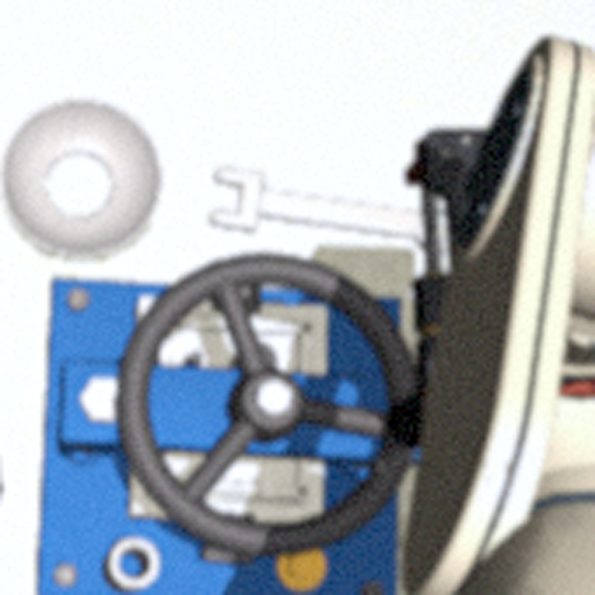

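View pics/s4c.png

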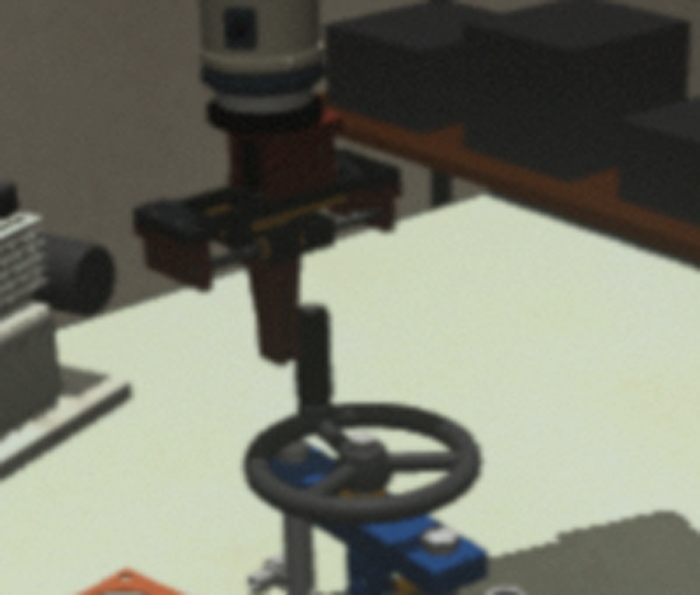

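Request:
move_arm:
  rows:
    - [-5, 0, 0, 0, 1]
    - [-9, -1, 0, 0, 1]
    - [-14, -1, 0, 0, 1]
    - [-19, 0, 0, 0, 1]
    - [-25, 1, 0, 0, 1]
    - [-30, 2, 0, 0, 1]
    - [-35, 4, 0, 0, 1]
    - [-40, 6, 0, 0, 1]
    - [-46, 9, 0, 0, 1]
    - [-51, 12, 0, 0, 1]
    - [-56, 16, 0, 0, 1]
    - [-60, 20, 0, 0, 1]

```text
t: 6.72
ee_pos: [497.5, -168.9, 239.2]
orientation: [1.209, 1.213, -1.214]
ft_force: [1.0, -2.5, -2.1]
width: 0.5
```

```bash
python3 plan.py -152 12 4
```

```text
[ 497.5 -168.9  239.2] [ 1.  -2.5 -2.1] [-0.35  0.26  1.83 -0.    1.06 -0.35] phi now -152.4
[[-3.0, 4.0, -1.0, 0, 1], [-7.0, 9.0, -1.0, 0, 1], [-10.0, 14.0, -1.0, 0, 1], [-13.0, 19.0, -1.0, 0, 1], [-16.0, 24.0, -1.0, 0, 1], [-18.0, 29.0, -1.0, 0, 1], [-20.0, 34.0, -1.0, 0, 1], [-21.0, 39.0, -1.0, 0, 1], [-22.0, 44.0, -1.0, 0, 1], [-23.0, 49.0, -1.0, 0, 1], [-24.0, 54.0, -1.0, 0, 1], [-24.0, 58.0, -1.0, 0, 1]]
```

Request:
move_arm:
  rows:
    - [-3, 4, -1, 0, 1]
    - [-7, 9, -1, 0, 1]
    - [-10, 14, -1, 0, 1]
    - [-13, 19, -1, 0, 1]
    - [-16, 24, -1, 0, 1]
    - [-18, 29, -1, 0, 1]
    - [-20, 34, -1, 0, 1]
    - [-21, 39, -1, 0, 1]
    - [-22, 44, -1, 0, 1]
    - [-23, 49, -1, 0, 1]
    - [-24, 54, -1, 0, 1]
    - [-24, 58, -1, 0, 1]

```text
t: 8.22
ee_pos: [473.3, -110.5, 238.1]
orientation: [1.209, 1.213, -1.214]
ft_force: [-0.4, -2.5, -2.8]
width: 0.4
```

```bash
python3 plan.py -200 12 4;python3 - <<'E'
from h import *
im=get_image("scene"); crop("scene",180,60,200,170,3.5,"pics/s5c.png",im)
E
```

```text
[ 473.3 -110.5  238.1] [-0.4 -2.5 -2.8] [-0.25  0.2   1.91 -0.    1.03 -0.25] phi now -200.0
[[0.0, 5.0, 0.0, 0, 1], [1.0, 9.0, 0.0, 0, 1], [1.0, 14.0, 0.0, 0, 1], [2.0, 18.0, 0.0, 0, 1], [3.0, 23.0, 0.0, 0, 1], [4.0, 27.0, 0.0, 0, 1], [6.0, 32.0, 0.0, 0, 1], [9.0, 37.0, 0.0, 0, 1], [11.0, 41.0, 0.0, 0, 1], [15.0, 46.0, 0.0, 0, 1], [19.0, 50.0, 0.0, 0, 1], [23.0, 54.0, 0.0, 0, 1]]
```

View pics/s5c.png

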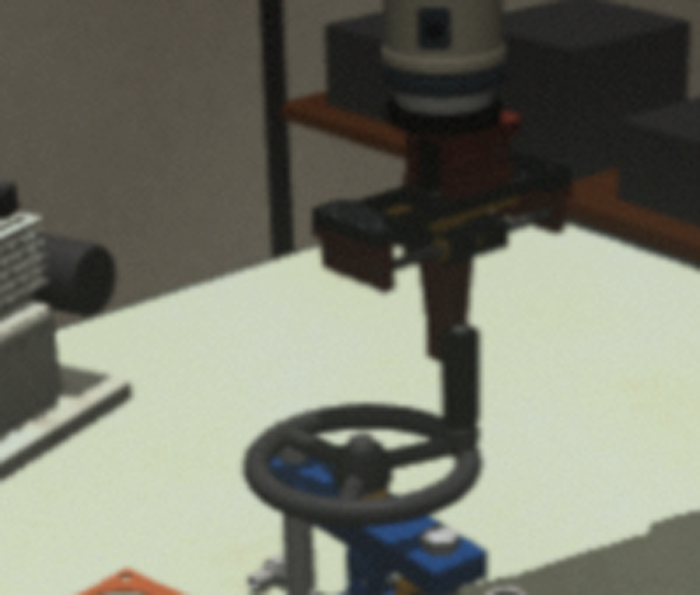

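Fingertips sit behind the upper part of the handle (crop 450,330) and push it as planned, with small forces. Continuing.

Request:
move_arm:
  rows:
    - [0, 5, 0, 0, 1]
    - [1, 9, 0, 0, 1]
    - [1, 14, 0, 0, 1]
    - [2, 18, 0, 0, 1]
    - [3, 23, 0, 0, 1]
    - [4, 27, 0, 0, 1]
    - [6, 32, 0, 0, 1]
    - [9, 37, 0, 0, 1]
    - [11, 41, 0, 0, 1]
    - [15, 46, 0, 0, 1]
    - [19, 50, 0, 0, 1]
    - [23, 54, 0, 0, 1]

```text
t: 9.78
ee_pos: [496.6, -55.7, 238.0]
orientation: [1.209, 1.214, -1.214]
ft_force: [-2.2, 0.2, -0.9]
width: 0.3
```

```bash
python3 plan.py -248 12 4
```

```text
[496.6 -55.7 238. ] [-2.2  0.2 -0.9] [-0.14  0.22  1.88  0.    1.04 -0.14] phi now -248.3
[[4.0, 3.0, -1.0, 0, 1], [9.0, 7.0, -1.0, 0, 1], [14.0, 10.0, -1.0, 0, 1], [19.0, 12.0, -1.0, 0, 1], [24.0, 15.0, -1.0, 0, 1], [29.0, 16.0, -1.0, 0, 1], [34.0, 18.0, -1.0, 0, 1], [39.0, 19.0, -1.0, 0, 1], [44.0, 20.0, -1.0, 0, 1], [49.0, 21.0, -1.0, 0, 1], [54.0, 21.0, -1.0, 0, 1], [58.0, 21.0, -1.0, 0, 1]]
```

Request:
move_arm:
  rows:
    - [4, 3, -1, 0, 1]
    - [9, 7, -1, 0, 1]
    - [14, 10, -1, 0, 1]
    - [19, 12, -1, 0, 1]
    - [24, 15, -1, 0, 1]
    - [29, 16, -1, 0, 1]
    - [34, 18, -1, 0, 1]
    - [39, 19, -1, 0, 1]
    - [44, 20, -1, 0, 1]
    - [49, 21, -1, 0, 1]
    - [54, 21, -1, 0, 1]
    - [58, 21, -1, 0, 1]

```text
t: 11.28
ee_pos: [554.8, -34.8, 236.9]
orientation: [1.209, 1.214, -1.214]
ft_force: [-2.5, -0.0, -0.4]
width: 0.6
```

```bash
python3 plan.py -296 12 4
```

```text
[554.8 -34.8 236.9] [-2.5 -0.  -0.4] [-0.08  0.31  1.77  0.    1.07 -0.08] phi now -295.8
[[5.0, -0.0, 0.0, 0, 1], [11.0, -1.0, 0.0, 0, 1], [16.0, -2.0, 0.0, 0, 1], [21.0, -4.0, 0.0, 0, 1], [26.0, -6.0, 0.0, 0, 1], [32.0, -9.0, 0.0, 0, 1], [37.0, -12.0, 0.0, 0, 1], [42.0, -16.0, 0.0, 0, 1], [46.0, -21.0, 0.0, 0, 1], [50.0, -25.0, 0.0, 0, 1], [54.0, -30.0, 0.0, 0, 1], [58.0, -35.0, 0.0, 0, 1]]
```

Request:
move_arm:
  rows:
    - [5, 0, 0, 0, 1]
    - [11, -1, 0, 0, 1]
    - [16, -2, 0, 0, 1]
    - [21, -4, 0, 0, 1]
    - [26, -6, 0, 0, 1]
    - [32, -9, 0, 0, 1]
    - [37, -12, 0, 0, 1]
    - [42, -16, 0, 0, 1]
    - [46, -21, 0, 0, 1]
    - [50, -25, 0, 0, 1]
    - [54, -30, 0, 0, 1]
    - [58, -35, 0, 0, 1]

```text
t: 12.78
ee_pos: [613.1, -70.1, 236.9]
orientation: [1.209, 1.214, -1.214]
ft_force: [-0.3, 2.2, -2.7]
width: 1.0
```

```bash
python3 plan.py -344 12 4
```

```text
[613.1 -70.1 236.9] [-0.3  2.2 -2.7] [-0.13  0.4   1.63  0.    1.12 -0.13] phi now -344.7
[[2.0, -4.0, -1.0, 0, 1], [5.0, -9.0, -1.0, 0, 1], [7.0, -14.0, -1.0, 0, 1], [9.0, -19.0, -1.0, 0, 1], [10.0, -24.0, -1.0, 0, 1], [11.0, -29.0, -1.0, 0, 1], [12.0, -34.0, -1.0, 0, 1], [12.0, -39.0, -1.0, 0, 1], [13.0, -44.0, -1.0, 0, 1], [13.0, -48.0, -1.0, 0, 1], [12.0, -53.0, -1.0, 0, 1], [12.0, -57.0, -1.0, 0, 1]]
```

Request:
move_arm:
  rows:
    - [2, -4, -1, 0, 1]
    - [5, -9, -1, 0, 1]
    - [7, -14, -1, 0, 1]
    - [9, -19, -1, 0, 1]
    - [10, -24, -1, 0, 1]
    - [11, -29, -1, 0, 1]
    - [12, -34, -1, 0, 1]
    - [12, -39, -1, 0, 1]
    - [13, -44, -1, 0, 1]
    - [13, -48, -1, 0, 1]
    - [12, -53, -1, 0, 1]
    - [12, -57, -1, 0, 1]

```text
t: 14.28
ee_pos: [625.0, -127.4, 235.8]
orientation: [1.209, 1.214, -1.214]
ft_force: [0.6, 2.2, -0.4]
width: 0.3
```

```bash
python3 plan.py -392 8 2.25
```

```text
[ 625.  -127.4  235.8] [ 0.6  2.2 -0.4] [-0.22  0.43  1.58  0.    1.13 -0.22] phi now -392.0
[[-0.0, -2.0, 0.0, 0, 1], [-1.0, -5.0, 0.0, 0, 1], [-1.0, -8.0, 0.0, 0, 1], [-2.0, -10.0, 0.0, 0, 1], [-3.0, -13.0, 0.0, 0, 1], [-4.0, -16.0, 0.0, 0, 1], [-5.0, -18.0, 0.0, 0, 1], [-6.0, -21.0, 0.0, 0, 1]]
```

Request:
move_arm:
  rows:
    - [0, -2, 0, 0, 1]
    - [-1, -5, 0, 0, 1]
    - [-1, -8, 0, 0, 1]
    - [-2, -10, 0, 0, 1]
    - [-3, -13, 0, 0, 1]
    - [-4, -16, 0, 0, 1]
    - [-5, -18, 0, 0, 1]
    - [-6, -21, 0, 0, 1]
    - [-6, -21, 0, 0, 1]

```text
t: 15.4
ee_pos: [618.9, -148.8, 235.8]
orientation: [1.209, 1.214, -1.214]
ft_force: [0.7, 0.4, -1.3]
width: 0.9
```

Request:
move_arm:
  rows:
    - [8, 6, 0, 0, 1]
    - [20, 16, 0, 0, 1]
    - [22, 18, 30, 0, 1]
    - [22, 18, 80, 0, 1]
    - [22, 50, 120, 0, 1]
    - [22, 100, 120, 0, 1]
    - [22, 155, 120, 0, 1]
    - [22, 210, 120, 0, 1]
    - [22, 265, 120, 0, 1]
    - [22, 310, 120, 0, 1]
    - [22, 330, 120, 0, 1]

```text
t: 16.77
ee_pos: [640.8, 184.3, 355.7]
orientation: [1.207, 1.215, -1.212]
ft_force: [-0.2, -0.0, 0.5]
width: 0.8
```

```bash
python3 - <<'E'
from h import *
print(ctrl.get_obs()['ee_pos'],ctrl.get_obs()['t'])
im=get_image("top"); cv2.imwrite("pics/top6.png",im); crop("top",330,170,160,165,3.5,"pics/t6c.png",im)
im=get_image("scene"); cv2.imwrite("pics/scene6.png",im);crop("scene",190,140,180,180,3.3,"pics/s6c.png",im)
E
```

```text
[640.82567208 184.30259036 355.70218152] 16.775
```

View pics/t6c.png

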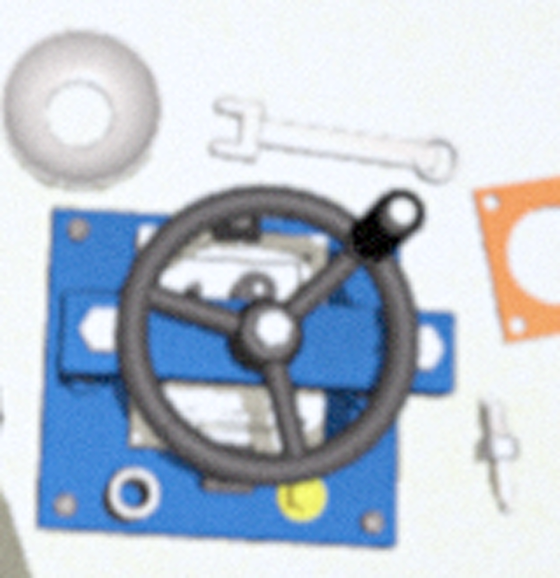

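View pics/s6c.png

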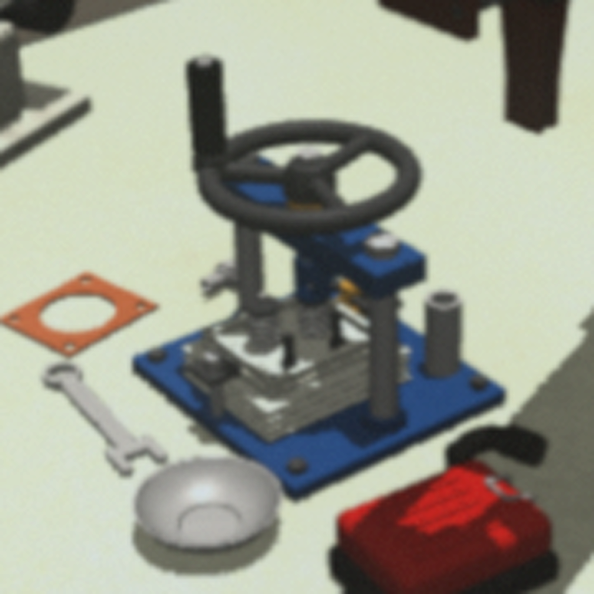

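```bash
cat > meas.py <<'E'
from h import *
def cap(im,z):
    # bright cap blob enclosed by black handle: centroid search
    g=cv2.cvtColor(im,cv2.COLOR_BGR2GRAY).astype(float)
    x0,y0=436,220; w=g[y0:y0+34,x0:x0+28]
    return w
def prof(im,zw):
    g=cv2.GaussianBlur(cv2.cvtColor(im,cv2.COLOR_BGR2GRAY),(0,0),0.7).astype(np.float32)
    a=np.radians(np.arange(0,360,0.5)); r=np.arange(26,57,2.)
    A,Rr=np.meshgrid(a,r)
    P=np.c_[(HUB[0]+Rr*np.cos(A)).ravel(),(HUB[1]+Rr*np.sin(A)).ravel(),np.full(A.size,zw)]
    uv=proj("top",P).astype(np.float32)
    v=cv2.remap(g,uv[:,0].reshape(A.shape),uv[:,1].reshape(A.shape),cv2.INTER_CUBIC)
    return v
def spokes(im,zw):
    p=prof(im,zw); out=[]
    m=p.mean(0)
    return m
def spokefit(im,zw,guess):
    # model: 3 spokes at guess+{0,120,240}; maximise darkness contrast
    from scipy.ndimage import gaussian_filter1d
    m=spokes(im,zw); 
    g=np.arange(-15,15.01,0.25); s=[]; deg=np.arange(0,360,.5)
    for d in g:
        t=0
        for k in(0,120,240):
            c=guess+d+k
            inn=np.interp((c+np.linspace(-5,5,21))%360,deg,m,period=360).mean()
            out=np.interp((c+np.r_[np.linspace(-14,-9,9),np.linspace(9,14,9)])%360,deg,m,period=360).mean()
            t+=out-inn
        s.append(t)
    i=int(np.argmax(s)); return guess+g[i],[round(x) for x in s[max(0,i-4):i+5:2]]
E
python3 - <<'E'
from meas import *
a=cv2.imread("pics/top0.png");b=cv2.imread("pics/top6.png")
for im,z in((a,186),(b,182)): print(spokefit(im,z,-54))
for n,im,z in(("cap0",a,271),("cap6",b,267)):
    g=cv2.resize(im[215:260,420:470],None,fx=10,fy=10,interpolation=cv2.INTER_CUBIC); 
    cv2.imwrite(f"pics/{n}.png",np.clip(g*1.8,0,255).astype(np.uint8))
cv2.imwrite("pics/caps.png",cv2.resize(np.hstack([cv2.imread("pics/cap0.png"),cv2.imread("pics/cap6.png")]),(800,360)))
E
```

```text
(np.float64(-48.0), [47, 48, 48, 48, 48])
(np.float64(-44.5), [44, 44, 44, 44, 44])
```

View pics/caps.png

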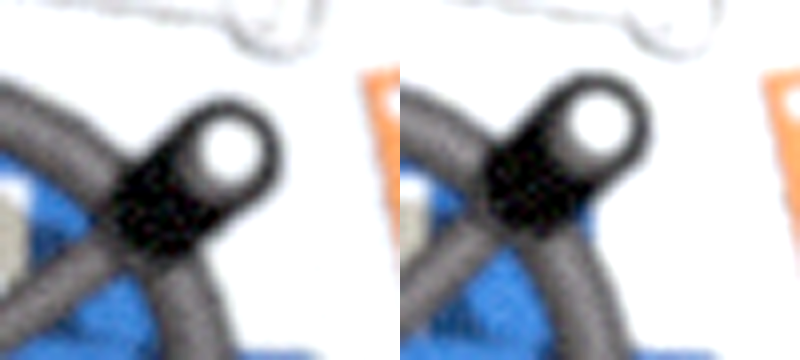

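```bash
python3 - <<'E'
from meas import *
pa=(448.75,234.0)
for z in (270,271,272): 
  h=back("top",pa,z)[:2]-HUB; print(z,np.degrees(np.arctan2(h[1],h[0])),np.hypot(*h))
for d,pb in ((4,(445.,230.5)),(4,(444.9,230.9))):
  h=back("top",pb,271-d)[:2]-HUB; print(np.degrees(np.arctan2(h[1],h[0])),np.hypot(*h))
# expected handle-top px after full turn & model at angles
for a in(-48,-50,-52,-54,-56):
    t=np.radians(a); print(a,proj("top",[[*(HUB+72*np.array([np.cos(t),np.sin(t)])),267]]).round(1),proj("scene",[[*(HUB+72*np.array([np.cos(t),np.sin(t)])),267]]).round(1))
# image registration of cap0->cap6: scene
A=cv2.imread("pics/top0.png",0).astype(np.float32);B=cv2.imread("pics/top6.png",0).astype(np.float32)
T=A[224:246,438:460]; r=cv2.matchTemplate(cv2.resize(B[210:255,425:470],None,fx=8,fy=8,interpolation=cv2.INTER_CUBIC),cv2.resize(T,None,fx=8,fy=8,interpolation=cv2.INTER_CUBIC),cv2.TM_CCOEFF_NORMED)
m=cv2.minMaxLoc(r);print("shift top",m[3][0]/8-13,m[3][1]/8-14,m[1])
A=cv2.imread("pics/scene0.png",0).astype(np.float32);B=cv2.imread("pics/scene6.png",0).astype(np.float32)
T=A[150:170,243:263]; r=cv2.matchTemplate(cv2.resize(B[145:180,233:273],None,fx=8,fy=8,interpolation=cv2.INTER_CUBIC),cv2.resize(T,None,fx=8,fy=8,interpolation=cv2.INTER_CUBIC),cv2.TM_CCOEFF_NORMED)
m=cv2.minMaxLoc(r);print("shift scene",m[3][0]/8-10,m[3][1]/8-5,m[1])
E
```

```text
270 -56.335030590001274 72.4172206243847
271 -56.35904706938854 72.09399612825501
272 -56.38327986413295 71.77078441318064
-49.45949934265721 72.27163774194602
-49.771608352926684 71.6552156746012
-48 [[444.1 229.8]] [[251.3 158.7]]
-50 [[445.2 230.9]] [[251.5 158.3]]
-52 [[446.1 232. ]] [[251.8 157.8]]
-54 [[447.1 233.1]] [[252.1 157.4]]
-56 [[448.  234.3]] [[252.4 157. ]]
shift top -3.75 -3.375 0.9877046346664429
shift scene -0.875 3.125 0.9987075924873352
```

Request:
move_arm:
  rows:
    - [0, -40, 0, 0, 1]
    - [0, -95, 0, 0, 1]
    - [0, -150, 0, 0, 1]
    - [0, -205, 0, 0, 1]
    - [0, -260, 0, 0, 1]
    - [0, -300, 0, 0, 1]
    - [0, -312, 0, 0, 1]
    - [0, -312, -50, 0, 1]
    - [0, -312, -95, 0, 1]
    - [0, -312, -115, 0, 1]
    - [0, -312, -119, 0, 1]
    - [0, -312, -119, 0, 1]

```text
t: 18.38
ee_pos: [641.8, -128.9, 238.0]
orientation: [1.208, 1.213, -1.211]
ft_force: [0.6, -1.0, 0.4]
width: 0.7
```

```bash
python3 plan.py -408 6 1.43; python3 -c "
from h import *
print(cpos(np.radians(-416.6)),cpos(np.radians(-409.6)))"
```

```text
[ 641.8 -128.9  238. ] [ 0.6 -1.   0.4] [-0.22  0.45  1.54  0.    1.15 -0.22] phi now -391.7
[[-23.0, -19.0, -2.0, 0, 1], [-24.0, -20.0, -2.0, 0, 1], [-24.0, -22.0, -2.0, 0, 1], [-25.0, -24.0, -2.0, 0, 1], [-27.0, -25.0, -2.0, 0, 1], [-28.0, -27.0, -2.0, 0, 1]]
[ 614.16538654 -155.93616789] [ 618.99175701 -147.77356607]
```

Request:
move_arm:
  rows:
    - [-8, -6, -2, 0, 1]
    - [-16, -13, -2, 0, 1]
    - [-21, -17, -2, 0, 1]
    - [-23, -19, -2, 0, 1]
    - [-24, -21, -2, 0, 1]
    - [-25, -23, -2, 0, 1]
    - [-26.5, -25, -2, 0, 1]
    - [-27.6, -27, -2, 0, 1]
    - [-27.6, -27, -2, 0, 1]

```text
t: 19.5
ee_pos: [614.2, -156.1, 236.0]
orientation: [1.207, 1.213, -1.211]
ft_force: [1.2, 0.3, 0.8]
width: 0.6
```

```bash
python3 plan.py -416 2 1
```

```text
[ 614.2 -156.1  236. ] [1.2 0.3 0.8] [-0.27  0.42  1.6  -0.    1.13 -0.27] phi now -416.7
[[-0.0, -0.0, 0.0, 0, 1], [-1.0, -1.0, 0.0, 0, 1]]
```

Back off and look.

Request:
move_arm:
  rows:
    - [8, 6, 0, 0, 1]
    - [20, 16, 0, 0, 1]
    - [26, 22, 30, 0, 1]
    - [26, 22, 80, 0, 1]
    - [26, 50, 120, 0, 1]
    - [26, 100, 120, 0, 1]
    - [26, 155, 120, 0, 1]
    - [26, 210, 120, 0, 1]
    - [26, 265, 120, 0, 1]
    - [26, 310, 120, 0, 1]
    - [26, 330, 120, 0, 1]

```text
t: 20.88
ee_pos: [640.0, 176.9, 355.7]
orientation: [1.205, 1.215, -1.209]
ft_force: [0.5, -0.5, -0.5]
width: 0.5
```

```bash
python3 - <<'E'
from meas import *
im=get_image("top"); cv2.imwrite("pics/top7.png",im); sc=get_image("scene"); cv2.imwrite("pics/scene7.png",sc)
o=cv2.imread("pics/top0.png")
f=lambda i:np.clip(cv2.resize(i[215:260,420:470],(400,360),interpolation=cv2.INTER_CUBIC)*1.8,0,255).astype(np.uint8)
cv2.imwrite("pics/caps7.png",np.hstack([f(o),f(im)]))
w=lambda i:cv2.resize(i[170:335,330:490],(400,412),interpolation=cv2.INTER_CUBIC)
cv2.imwrite("pics/wh7.png",np.clip(np.hstack([w(o),w(im)])*1.6,0,255).astype(np.uint8))
A=cv2.cvtColor(o,6).astype(np.float32);B=cv2.cvtColor(im,6).astype(np.float32)
T=A[224:246,438:460]; r=cv2.matchTemplate(cv2.resize(B[210:255,425:470],None,fx=8,fy=8,interpolation=cv2.INTER_CUBIC),cv2.resize(T,None,fx=8,fy=8,interpolation=cv2.INTER_CUBIC),cv2.TM_CCOEFF_NORMED)
m=cv2.minMaxLoc(r);s=np.array([m[3][0]/8-13,m[3][1]/8-14]);print("shift top",s,m[1])
for p,z in((np.array((448.75,234.)),271),(np.array((448.75,234.))+s,267)):
  h=back("top",p,z)[:2]-HUB; print(np.degrees(np.arctan2(h[1],h[0])),np.hypot(*h))
A=cv2.imread("pics/scene0.png",0).astype(np.float32);B=cv2.cvtColor(sc,6).astype(np.float32)
T=A[150:170,243:263]; r=cv2.matchTemplate(cv2.resize(B[145:180,233:273],None,fx=8,fy=8,interpolation=cv2.INTER_CUBIC),cv2.resize(T,None,fx=8,fy=8,interpolation=cv2.INTER_CUBIC),cv2.TM_CCOEFF_NORMED)
m=cv2.minMaxLoc(r);print("shift scene",m[3][0]/8-10,m[3][1]/8-5,m[1])
t=np.radians(-56.3);p=HUB+72*np.array([np.cos(t),np.sin(t)])
for n in("top","scene"): print(n,"expected shift",np.diff(proj(n,[[*p,271],[*p,267]]),axis=0))
E
```

```text
shift top [-1.    -0.125] 0.997093677520752
-56.35904706938854 72.09399612825501
-55.34620011743441 72.10586221159461
shift scene -0.125 1.875 0.9988398551940918
top expected shift [[-0.55383261  0.4759464 ]]
scene expected shift [[0.09569887 1.58752401]]
```

View pics/caps7.png

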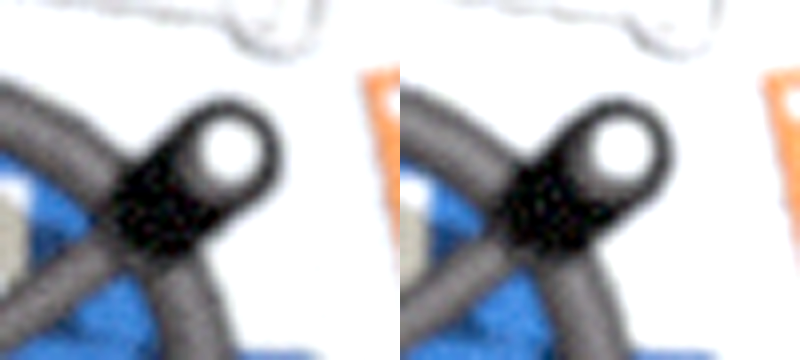

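View pics/wh7.png

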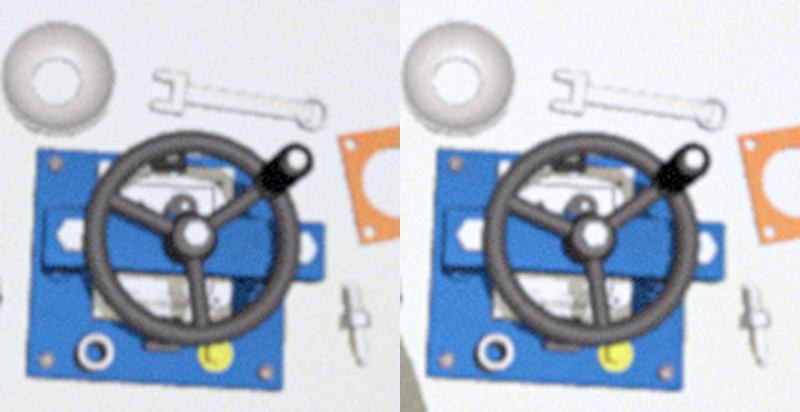

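The handle is about 1° short, so I'll give it one small final nudge.

Request:
move_arm:
  rows:
    - [0, -40, 0, 0, 1]
    - [0, -95, 0, 0, 1]
    - [0, -150, 0, 0, 1]
    - [0, -205, 0, 0, 1]
    - [0, -260, 0, 0, 1]
    - [0, -298, 0, 0, 1]
    - [0, -306, 0, 0, 1]
    - [0, -306, -50, 0, 1]
    - [0, -306, -95, 0, 1]
    - [0, -306, -115, 0, 1]
    - [0, -306, -119, 0, 1]
    - [0, -306, -119, 0, 1]

```text
t: 22.48
ee_pos: [641.0, -130.2, 238.1]
orientation: [1.206, 1.213, -1.208]
ft_force: [-0.3, 0.4, 0.1]
width: 0.2
```

```bash
python3 -c "
from h import *
o=ctrl.get_obs()['ee_pos'];print(o,cpos(np.radians(-417.7)),cpos(np.radians(-417.7))-o[:2])"
```

```text
[ 641.02955217 -130.20152662  238.07231156] [ 613.27375206 -157.19104861] [-27.75580011 -26.98952199]
```

Request:
move_arm:
  rows:
    - [-8, -6, -2, 0, 1]
    - [-16, -13, -2, 0, 1]
    - [-20, -16, -2, 0, 1]
    - [-23, -20, -2, 0, 1]
    - [-25, -23, -2, 0, 1]
    - [-26, -25, -2, 0, 1]
    - [-27, -26, -2, 0, 1]
    - [-27.7, -27, -2, 0, 1]
    - [-27.7, -27, -2, 0, 1]
    - [-27.7, -27, -2, 0, 1]

```text
t: 23.72
ee_pos: [613.6, -157.1, 236.1]
orientation: [1.206, 1.213, -1.208]
ft_force: [1.7, 0.5, -0.4]
width: 0.4
```

Request:
move_arm:
  rows:
    - [8, 6, 0, 0, 1]
    - [20, 16, 0, 0, 1]
    - [26, 22, 30, 0, 1]
    - [26, 22, 80, 0, 1]
    - [26, 50, 120, 0, 1]
    - [26, 100, 120, 0, 1]
    - [26, 155, 120, 0, 1]
    - [26, 210, 120, 0, 1]
    - [26, 265, 120, 0, 1]
    - [26, 310, 120, 0, 1]
    - [26, 330, 120, 0, 1]
    - [26, 330, 120, 0, 1]

```text
t: 25.22
ee_pos: [639.5, 174.0, 355.8]
orientation: [1.203, 1.214, -1.207]
ft_force: [-0.4, -0.1, 0.4]
width: 0.7
```

```bash
python3 - <<'E'
from meas import *
im=get_image("top"); cv2.imwrite("pics/top8.png",im); sc=get_image("scene"); cv2.imwrite("pics/scene8.png",sc)
o=cv2.imread("pics/top0.png")
A=cv2.cvtColor(o,6).astype(np.float32);B=cv2.cvtColor(im,6).astype(np.float32)
T=A[224:246,438:460]; r=cv2.matchTemplate(cv2.resize(B[210:255,425:470],None,fx=8,fy=8,interpolation=cv2.INTER_CUBIC),cv2.resize(T,None,fx=8,fy=8,interpolation=cv2.INTER_CUBIC),cv2.TM_CCOEFF_NORMED)
m=cv2.minMaxLoc(r);s=np.array([m[3][0]/8-13,m[3][1]/8-14]);print("shift top",s,m[1])
for p,z in((np.array((448.75,234.)),271),(np.array((448.75,234.))+s,267)):
  h=back("top",p,z)[:2]-HUB; print(np.degrees(np.arctan2(h[1],h[0])),np.hypot(*h))
w=lambda i:cv2.resize(i[170:335,250:530],(560,330),interpolation=cv2.INTER_CUBIC)[:290]
cv2.imwrite("pics/wh8.png",np.clip(np.vstack([w(o),w(im)])*1.6,0,255).astype(np.uint8))
print(ctrl.get_obs()['t'])
E
```

```text
shift top [-0.75  0.25] 0.9960566759109497
-56.35904706938854 72.09399612825501
-55.956065244073635 72.0557673363954
25.325
```

View pics/wh8.png

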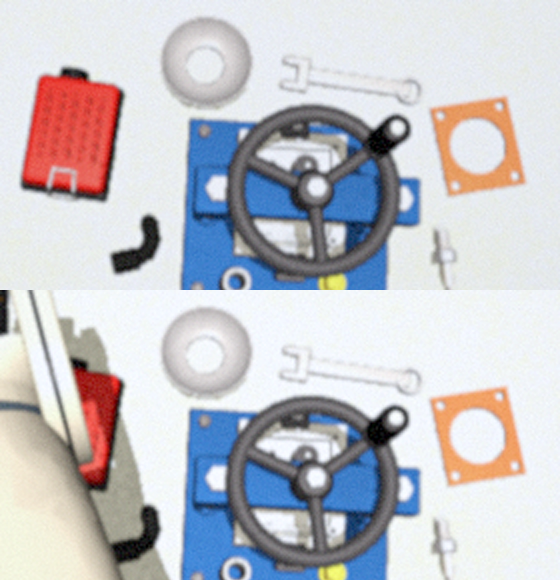

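The handle is within about 0.4° of where it started. Every loose part in view lies as it did, and the robot is clear, so I'm handing in.

```bash
python3 -c "
from workcell import ctrl
print(ctrl.close_job())"
```

```text
the job is handed in; nothing more can be done
None
```

I turned the handwheel one full turn clockwise, seen from above. The shut fingertips pushed the handle from behind the whole way, never gripping it. I stopped a little short on purpose, then brought it home with two small nudges and moved the arm clear.

- **Handle position:** in the last top picture it stands at about -56.0°, against -56.4° at the start. That is about 0.4° short, which is about as fine as I can measure.
- **Drop of the wheel:** after the first nudge, the handle top had moved 1.9 px down in the scene view. A 4 mm drop should give 1.6 px.
- **Force and time:** wrist force readings at the end of each move were about 4 N or less. The job was handed in at about 25 s.
- **Loose parts:** none looked moved in the pictures. In the last top picture the arm partly hid the filter cover and the boot, but the fingers never came below about 235 mm.
- **Failed check:** an automatic fit of the spoke angle was confused by the background, so I dropped it and used the handle's top instead.

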